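Pressure cooker check: free the relief valve, show the regulator's bore to the camera

TASK

Check the pressure cooker before use, with a colleague watching through the tablet: take the cleaning pin from its wooden block, push the small recessed relief valve in the lid right down with the pin's tip, let it spring back up, and stand the pin back in its hole in the block. Then lift the regulator weight off the vent pipe and show its bore: hold it in the air about 14 cm straight in front of the tablet's camera lens, with the open bore facing the lens squarely, and finish while holding it there still. Leave all the other things where they stand.

Things in the scene. Friction and masses are not known exactly. Their poses are not given: they have to be found in the camera images.
- cooker: stainless pressure cooker, closed, fixed, 200 mm diameter. Origin: centre of the underside, z up. Black side grips at own +y and -y reach out 139 mm at height 62. Flat lid top at 100 mm; black bridge handle across it along y, 28 x 124 mm, top at 145. Vent pipe with the weight at own x -52, y 0; relief valve at x +52, y 0; tiny steel indicator pin at x 40, y 46, unused
- valve_mouth (a point): centre of the mouth of the relief valve: a steel ring on the lid, 27 mm outside diameter, 14 mm high, with a hole 14 mm in diameter. The valve's brass button (11.6 mm diameter) lies in the hole, its top 6 mm below this point at rest. Axes as the cooker's
- relief_valve (a joint): how far the valve button is pushed down (m): 0 at rest, 0.005 at its stop; a spring (2 N at the start, 6 N at the stop) brings it back up
- vent_tip (a point): top end of the vent pipe, on its axis; the pipe is 6.5 mm thick and stands 16 mm out of a 23 mm hexagon nut, whose top is 104 mm above the cooker's origin. It is inside the weight until the weight is lifted off. Axes as the cooker's
- regulator: regulator weight, 90 g, 42 mm high, sitting loosely on the vent pipe, skirt on the nut: steel skirt 26 mm in diameter (0 to 22 mm), neck 21 mm, black fluted cap 30 mm in diameter (27 to 40 mm). Origin: centre of the open end of its bore, in the underside; z runs up its axis to the cap. Bore 9.6 mm wide, 18 mm deep; 20 mm straight up clears the pipe
- cleaning_pin: cleaning pin, 115 mm long, 40 g, upright in one of the block's two holes: steel rod 6 mm in diameter (0 to 45 mm), collar 19 mm in diameter (45 to 50) that rests on the block, black round handle 14.4 mm in diameter (50 to 113). Origin: the rod's tip; z runs up to the handle's end. In the block only collar and handle are seen
- vent_brush: small white round brush standing bristles up in the other hole of the block, with the same rod and collar; bristle head 20 mm in diameter, 116 mm above its rod's end at most (stays there). Origin: lower end of its rod
- pin_block: beech block, fixed, 46 x 104 x 55 mm (x, y, z); origin: centre of its underside. Two holes 10 mm in diameter and 50 mm deep from the top, at own y = +26 and -26 mm, x = 0; a standing pin's tip is 10 mm above the block's origin
- tablet_stand: aluminium stand of the tablet, fixed, base 122 x 110 mm; origin: centre of its base's underside on the worktop
- tablet: tablet, 205 mm wide (own y), 125 mm high (own x, up the screen), 8 mm thick, fixed on its stand leaning back 45 degrees, screen towards the robot and up. Origin: centre of its back face; own z points out of the screen
- lens (a point): the tablet's camera lens, in the middle of the upper long edge of the screen side; axes as the tablet's: z points straight out of the lens along its line of sight, about 45 degrees above the horizontal
- mill: grey-topped glass mill, 44 x 44 x 90 mm, in front of the hob to the right of the cooker (bystander); origin: centre of its underside
- side_dish: oblong stoneware dish, 113 x 157 x 24 mm, in front of the sink to the left of the block (bystander); origin: centre of its underside
- egg_timer: round kitchen timer with a red dial on a cream base, 59 x 59 x 53 mm, on the front strip of the worktop between the block and the cooker (bystander); origin: centre of its underside
Not all that is in view belongs to the job. Leave any yellow look-alike of the regulator alone.

How it is judged (in metres and radians):
On the way, in this order (a step that is already met when the one before it is completed fails the run):
1. the relief valve is pushed right down (at least 4 of its 5 mm) with the cleaning pin (value of joint relief_valve above 0.004 m and contact force between cleaning_pin and cooker above 1 N and contact force between the fingers and cooker below 0.5 N), for 0.1 s.
2. the valve has sprung back and the pin stands in the block again, let go (value of joint relief_valve below 0.001 m and z of cleaning_pin in the frame of pin_block below 0.014 m and horizontal distance between cleaning_pin and pin_block below 0.034 m and angle between cleaning_pin's own z axis and vertical below 0.12 rad and contact force between the fingers and cleaning_pin below 0.05 N), for 0.2 s.
3. the regulator weight is lifted clear of the vent pipe in the fingers (z of regulator in the frame of vent_tip above 0.004 m and contact force between the fingers and regulator above 1 N), for 0.1 s.
At the end, for the whole second after the job is handed in: Regulator weight held still, touching nothing but the fingers, bore mouth 11 to 17 cm out from the lens and within 2 cm of its line of sight in x and y, axis within 0.2 rad of that line, bore towards the lens. Relief valve up (1 mm). Pin upright in the block, fully down (4 mm) (z of regulator in the frame of lens between 0.11 and 0.17 m and x of regulator in the frame of lens between -0.02 and 0.02 m and y of regulator in the frame of lens between -0.02 and 0.02 m and angle between the z axis of regulator and the z axis of lens, either way round below 0.2 rad and angle between regulator's own z axis and vertical below 1.3 rad and linear speed of regulator below 0.02 m/s and contact force between the fingers and regulator above 1 N and contact force between regulator and tablet below 0.05 N and contact force between regulator and cooker below 0.05 N and value of joint relief_valve below 0.001 m and z of cleaning_pin in the frame of pin_block below 0.014 m and horizontal distance between cleaning_pin and pin_block below 0.034 m and angle between cleaning_pin's own z axis and vertical below 0.12 rad); the arm keeps its last pose, push and grip.
It fails at once if the mill, the dish, the timer or the brush is moved more than 3 cm (distance of any of mill, side_dish, egg_timer, vent_brush from where it was at the start of the episode above 0.03 m).
It also fails if it takes over 58 s, if anything falls off the work surface, if the arm or the gripper's body presses on something with over 40 N, if the wrist force passes 120 N, or if a joint passes its speed limit or range.

ROBOT

A 6-joint arm with a two-finger parallel gripper is mounted at the origin on a cart in front of the work surface, level with it; the furniture and walls round the work are solid. World frame = base frame: x ahead of the robot, y to its left, z up, the work surface at z = 0. Lengths are in m, angles in degrees, forces in N, time in s.
With the tool pointing down it reaches from about 0.35 to 0.875 m from the base axis. Payload 4.2 kg.
Tool frame: the origin (TCP) lies between the finger pads; the fingertips stand 17 mm ahead of it and the grasp point (between the pads) lies 2 mm behind it; z points along the fingers, y is the line along which they close (so a half turn about z gives the same grasp; the last joint's range is limited). The gripper opens to 87 mm and grips with 3 to 60 N. Pads are 19 mm wide; open, the fingers measure 117 mm over their backs; the gripper's body (75 mm by 190 mm) begins 51 mm behind the grasp point.
Start: joints at [-48.438, 22.042, 0.453, 0, -68.411, -14.817], TCP at [0.281, -0.558, 0.24] pointing down, gripper open.
Joint ranges: [-179.83, 179.83], [-69.29, 118.12], [-61.27, 80.66], [-181.25, 117.63], [-171.15, -9.14], [-177.46, 177.46]. Speed limits (degrees/s): [159.86, 159.86, 180, 180, 180, 180].

INTERFACE

Orientations are given as a 3x3 rotation matrix whose columns are the frame's x, y, z axes.
In Python, from station import r gives the robot as it stands.
- The arm moves only by the tool servo_tool, never from a script. Its argument "targets" is a list of rows, each a list of 5 numbers: the shift along the world's x, y, z in units of 30 mm (1.0 is 30 mm), then the turn about the world's z in rad, then the finger opening in mm, from 0 to 87. In form: [[x, y, z, turn, gripper], ...]. A call has exactly 5 rows; each row is the pose to reach, as a shift and turn from the pose commanded when the call began; what a row does not reach only later rows make up. A row lasts 1/12 s, in which the tool goes at most 41.7 mm and 7.16 degrees, less where a joint would pass 70% of its speed; a pose out of reach is approached as far as the arm can. A call with a gripper value outside its range is refused whole. The fingers move at their own pace and stop on an object; the grip force is fixed at half the most. Time passes only in rows, so rows that repeat a pose let the fingers close, or fill a call up. It gives the time, the measured TCP pose, the force, the opening and the grip force at its end, in the units of the state.
- r.sense(): the state, without advancing time (a new reading comes with each control period).
- r.capture(name): name is "scene" or "top" or "wrist"; returns a dict with "pixels" (400x640x3 uint8, red, green, blue), "fx", "fy", "cx", "cy" (pixels), "world_from_camera" (4x4, takes a point from camera to world coordinates). Camera axes: x right, y down, z forward; pixel columns grow to the right and rows downward; lengths in m; the calibration is good to about 2 mm. A picture is of the moment at which its call begins. There is no depth.
- r.finish_job(): hands the job in; it is judged then, once.
The state is a dict: "time_s": time; "joints": joint angles; "joint_velocities": joint speeds; "effort": joint torques, N m; "tcp_pos": TCP position; "ee_rot": TCP orientation; "wrist_force": force on the tool from outside, world axes, zero at the start; "moment": the same for the moment, N m; "gripper_width": opening from 0.0 (shut) to 1.0 (fully open); "gripper_force": force on a finger pad.
Only numpy, scipy, OpenCV 4.12 (cv2) and the standard library are available. Lean on these libraries where they do the work, as an engineer would, in place of code of your own. Each camera call takes 0.05 s, during which the arm holds its last target. There are 200 camera calls.

## Working session

There is one attempt and no reset: what is moved stays moved. The work goes in short steps, Python scripts to look and compute and a tool call to move; the robot and the scene stay as the last step left them, time stands still between calls to the robot, and variables do not carry over. Pictures are saved under pics/ and viewed, at most 10 in all, crops included, and the job is handed in when it is done.

Besides the shell and the picture viewer there is one more tool, called after "Emit:" as name([rows], argument=value, ...), one row to a line, values as JSON. servo_tool: Moves the arm, as the interface text tells. Its arguments: {"type":"object","properties":{"targets":{"type":"array","items":{"type":"array","items":{"type":"number"}}}},"required":["targets"]}

```bash
mkdir -p pics; ls; python3 - <<'E'
from station import r
import cv2,numpy as np
s=r.sense(); print(s)
np.set_printoptions(precision=4,suppress=True)
for n in("scene","top"):
    c=r.capture(n); cv2.imwrite(f"pics/{n}0.png",c["pixels"][:,:,::-1]); print(n,c["fx"],c["fy"],c["cx"],c["cy"]);print(c["world_from_camera"])
    np.savez(f"{n}0.npz",**c)
E
```

```text
pics
{'time_s': 0.0, 'joints': array([-4.84365116e+01,  2.20891463e+01,  3.79390152e-01, -2.93689026e-02,
       -6.84101176e+01, -1.48172385e+01]), 'joint_velocities': array([ 0.03269195,  0.12690781, -0.05517337, -0.02797254, -0.02575036,
       -0.01652432]), 'effort': array([ 3.17930226e-04, -3.90665460e+01,  1.87401795e+01,  4.21976388e+00,
        1.10035259e-02, -1.99265887e-04]), 'tcp_pos': array([ 0.28104582, -0.55761046,  0.23847293]), 'ee_rot': array([[-8.93093453e-01, -4.49870004e-01, -1.03141374e-03],
       [-4.49871180e-01,  8.93091474e-01,  1.88160101e-03],
       [ 7.46709678e-05,  2.14444886e-03, -9.99997698e-01]]), 'wrist_force': array([-0.01523633,  0.42581458,  0.39489252]), 'moment': array([-0.01849008,  0.04640325, -0.04960053]), 'gripper_force': 0.0, 'gripper_width': 1.002233695500193}
scene 453.59480505920095 453.59480505920095 325.12675347297005 203.339367215529
[[ 0.2845 -0.4097  0.8667 -0.6296]
 [-0.9587 -0.1252  0.2555 -0.2504]
 [ 0.0038 -0.9036 -0.4284  0.6969]
 [ 0.      0.      0.      1.    ]]
top 387.4935119842182 387.4935119842182 316.0123476206887 203.21684929802956
[[-0.0268 -0.9965  0.079   0.4563]
 [-0.9996  0.0272  0.0042  0.104 ]
 [-0.0063 -0.0789 -0.9969  1.2293]
 [ 0.      0.      0.      1.    ]]
```

View pics/scene0.png

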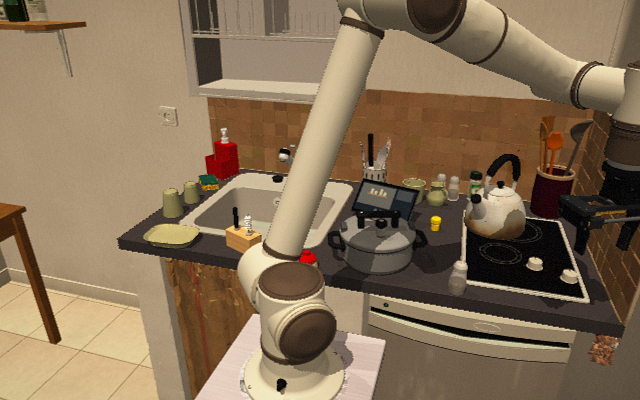

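View pics/top0.png

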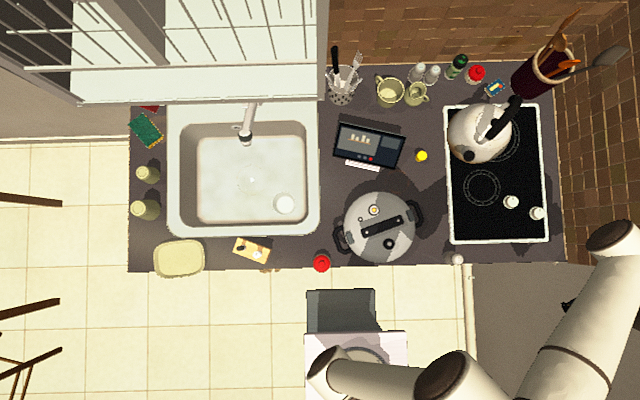

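```bash
python3 - <<'E'
import cv2,numpy as np
t=cv2.imread("pics/top0.png")
a=cv2.resize(t[110:275,325:430],None,fx=3.6,fy=3.6,interpolation=cv2.INTER_CUBIC)
b=cv2.resize(t[220:275,225:335],None,fx=3.6,fy=3.6,interpolation=cv2.INTER_CUBIC)
s=cv2.imread("pics/scene0.png")
c=cv2.resize(s[195:285,325:425],None,fx=3.96,fy=3.96,interpolation=cv2.INTER_CUBIC)
h=np.zeros((594,800,3),np.uint8); h[:a.shape[0],:a.shape[1]]=a; h[:198,385:781]=b; h[205:205+356,385:781]=c
cv2.imwrite("pics/crop0.png",h)
E
```

```text
(no output)
```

View pics/crop0.png

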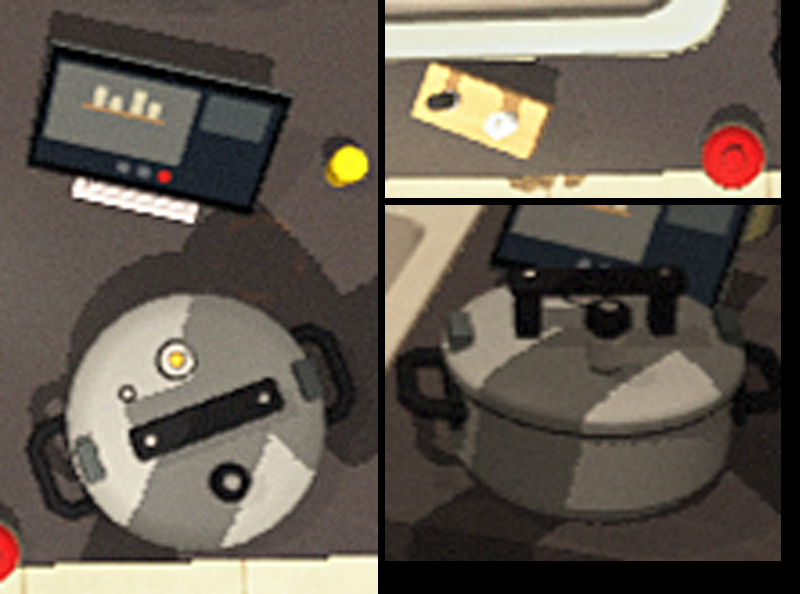

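```bash
cat > h.py <<'E'
import numpy as np
from scipy.optimize import least_squares
np.set_printoptions(precision=4,suppress=True)
def at_z(c,u,v,z):
    T=c["world_from_camera"]; d=T[:3,:3]@np.array([(u-c["cx"])/c["fx"],(v-c["cy"])/c["fy"],1]); o=T[:3,3]
    return o+d*(z-o[2])/d[2]
def proj(c,P):
    T=c["world_from_camera"]; p=(np.atleast_2d(P)-T[:3,3])@T[:3,:3]
    return np.c_[c["fx"]*p[:,0]/p[:,2]+c["cx"],c["fy"]*p[:,1]/p[:,2]+c["cy"]]
E
python3 - <<'E'
from h import *
t=dict(np.load("top0.npz")); s=dict(np.load("scene0.npz"))
A=lambda u,v:(325+u/3.6-.4,110+v/3.6-.4)
B=lambda u,v:(225+(u-385)/3.6-.4,220+v/3.6-.4)
v=at_z(t,*A(177,358),.112);g=at_z(t,*A(230,482),.146)
h1=at_z(t,*A(150,441),.145);h2=at_z(t,*A(264,397),.145)
print("valve",v,"reg",g,"dist",np.hypot(*(v-g)[:2]),"centre",(v+g)/2,(h1+h2)/2)
d=(v-g);print("cooker yaw",np.degrees(np.arctan2(d[1],d[0])), "handle", np.degrees(np.arctan2(*(h1-h2)[1::-1]))-90)
print("ind",at_z(t,*A(127,394),.105))
# block
P=np.array([B(430,62),B(553,103),B(530,160),B(412,118)])
C=np.array([at_z(t,*p,.055) for p in P]);print("block",C.mean(0),np.linalg.norm(np.diff(C,axis=0),axis=1))
e=(C[1]-C[0]+C[2]-C[3]);by=np.degrees(np.arctan2(e[1],e[0]));print("long axis deg",by)
e/=np.linalg.norm(e);print("holes",C.mean(0)-e*.026,C.mean(0)+e*.026)
print("pin top",at_z(t,*B(432,103),.123),"brush",at_z(t,*B(500,124),.115), "pin scene",at_z(s,235,208,.123))
# tablet
Q=np.array([A(55,42),A(291,97),A(251,212),A(30,165)])
def X(p):
    x,y,z,a=p; zz=np.array([-np.cos(a),-np.sin(a),1])/2**.5; xx=np.array([np.cos(a),np.sin(a),1])/2**.5; yy=np.cross(zz,xx)
    return np.array([x,y,z]),xx,yy,zz
def pts(p):
    o,xx,yy,zz=X(p); return np.array([o+zz*.008+i*.0625*xx+j*.1025*yy for i,j in((1,1),(1,-1),(-1,-1),(-1,1))])
f=lambda p:(proj(t,pts(p))-Q).ravel()
r=least_squares(f,[.65,0,.1,-.2]);print("tablet",r.x,np.degrees(r.x[3]),r.fun)
o,xx,yy,zz=X(r.x);L=o+zz*.008+.0625*xx;print("lens",L,"z",zz,"target mouth",L-.0*xx+.14*zz)
print("scene proj",proj(s,pts(r.x)))
E
```

```text
valve [ 0.5235 -0.0575  0.112 ] reg [ 0.4245 -0.0898  0.146 ] dist 0.10409574043713796 centre [ 0.474  -0.0736  0.129 ] [ 0.4736 -0.0742  0.145 ]
cooker yaw 18.044195477529886 handle 19.45604994852839
ind [ 0.496  -0.0172  0.105 ]
block [0.4123 0.3077 0.055 ] [0.1092 0.0509 0.1052]
long axis deg -110.31202051745197
holes [0.4214 0.3321 0.055 ] [0.4033 0.2833 0.055 ]
pin top [0.4219 0.3347 0.123 ] brush [0.4037 0.2825 0.115 ] pin scene [0.4252 0.3316 0.123 ]
tablet [ 0.7351 -0.0615  0.0134 -0.2494] -14.289085488411443 [ 0.2222  0.3861  0.183  -0.4941 -0.2741  0.3301 -0.1586 -0.2137]
lens [ 0.7725 -0.0711  0.0632] z [-0.6852  0.1745  0.7071] target mouth [ 0.6765 -0.0466  0.1622]
scene proj [[364.3222 189.7772]
 [420.5883 202.8432]
 [408.3801 237.8355]
 [351.7412 222.3723]]
```

Emit:
servo_tool([
  [0.4,1.25,0,0.05,87],
  [0.8,2.5,0,0.1,87],
  [1.2,3.75,0,0.15,87],
  [1.6,5.0,0,0.2,87],
  [2.0,6.25,0,0.25,87],
])

```text
time_s: 0.52
tcp_pos: [0.3411, -0.3688, 0.239]
ee_rot: [[-0.753, -0.658, -0.001], [-0.658, 0.753, 0.001], [0.0, 0.001, -1.0]]
wrist_force: [0.9, -0.9, 0.6]
gripper_width: 0.999
gripper_force: 0.0
```

Emit:
servo_tool([
  [0.4,1.25,0,0.05,87],
  [0.8,2.5,0,0.1,87],
  [1.2,3.75,0,0.15,87],
  [1.6,5.0,0,0.2,87],
  [2.0,6.25,0,0.25,87],
])

```text
time_s: 0.93
tcp_pos: [0.4011, -0.1812, 0.2394]
ee_rot: [[-0.566, -0.824, -0.0], [-0.824, 0.566, 0.0], [-0.0, 0.0, -1.0]]
wrist_force: [0.5, 0.7, 0.5]
gripper_width: 0.996
gripper_force: 0.0
```

Emit:
servo_tool([
  [0.1,1.25,0,0.05,87],
  [0.2,2.5,0,0.1,87],
  [0.3,3.75,0,0.15,87],
  [0.4,5.0,0,0.2,87],
  [0.5,6.25,0,0.25,87],
])

```text
time_s: 1.35
tcp_pos: [0.4157, 0.0062, 0.2395]
ee_rot: [[-0.344, -0.939, -0.0], [-0.939, 0.344, 0.0], [-0.0, 0.0, -1.0]]
wrist_force: [0.3, 0.2, 0.1]
gripper_width: 1.001
gripper_force: 0.0
```

Emit:
servo_tool([
  [0,1.25,0,0,87],
  [0,2.5,0,0,87],
  [0,3.75,0,0,87],
  [0,5.0,0,0,87],
  [0,6.25,0,0,87],
])

```text
time_s: 1.77
tcp_pos: [0.4155, 0.1936, 0.2395]
ee_rot: [[-0.346, -0.938, -0.0], [-0.938, 0.346, -0.0], [0.0, 0.0, -1.0]]
wrist_force: [0.9, -0.4, 0.6]
gripper_width: 1.002
gripper_force: 0.0
```

Emit:
servo_tool([
  [0,1.0,0,0,87],
  [0,1.6,0,0,87],
  [0,1.8,0,0,87],
  [0,1.8,0,0,87],
  [0,1.8,0,0,87],
])

```text
time_s: 2.18
tcp_pos: [0.4159, 0.2453, 0.2391]
ee_rot: [[-0.347, -0.938, -0.001], [-0.938, 0.347, -0.001], [0.001, 0.001, -1.0]]
wrist_force: [-0.5, -0.8, -0.0]
gripper_width: 0.998
gripper_force: 0.0
```

```bash
python3 - <<'E'
from station import r
import cv2,numpy as np
c=r.capture("wrist"); np.savez("wrist1.npz",**c)
np.set_printoptions(precision=4,suppress=True);print(c["world_from_camera"],c["fx"])
s=r.capture("scene"); np.savez("scene1.npz",**s)
h=np.zeros((600,800,3),np.uint8); h[:400,:640]=c["pixels"][:,:,::-1]
k=cv2.resize(s["pixels"][175:225,340:430,::-1],None,fx=4,fy=4,interpolation=cv2.INTER_CUBIC); h[400:600,:360]=k
k=cv2.resize(s["pixels"][190:250,215:275,::-1],None,fx=3.3,fy=3.3,interpolation=cv2.INTER_CUBIC); h[400:598,370:370+198]=k
cv2.imwrite("pics/w1.png",h)
E
```

```text
[[-0.9381  0.333   0.0947  0.3886]
 [ 0.3462  0.9019  0.2584  0.1729]
 [ 0.0006  0.2752 -0.9614  0.3853]
 [ 0.      0.      0.      1.    ]] 317.8911829164281
```

View pics/w1.png

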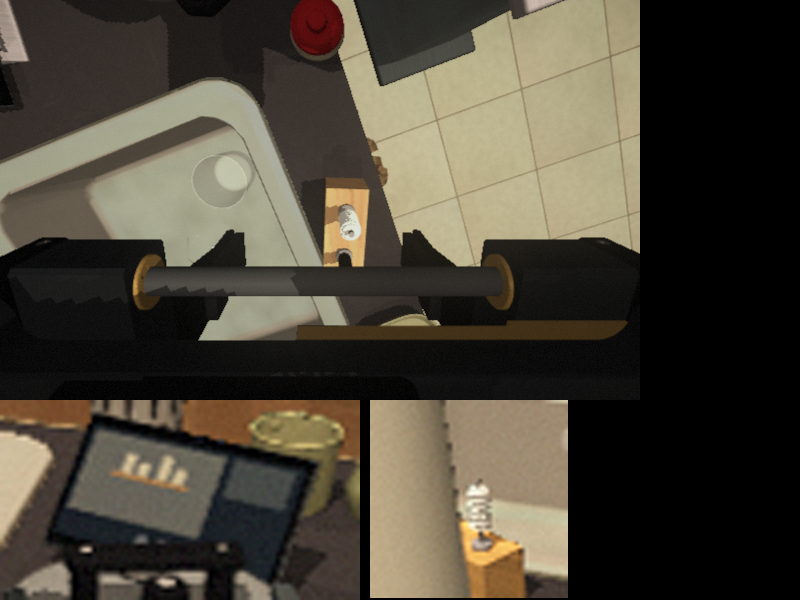

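```bash
python3 - <<'E'
from h import *
w=dict(np.load("wrist1.npz"));t=dict(np.load("top0.npz")); s=dict(np.load("scene1.npz"))
for p in((326,190),(368,190),(323,262),(366,262)): print("edge",at_z(w,*p,.055))
print("pin base",at_z(w,344,250,.06),"brush top",at_z(w,350,236,.12))
A=lambda u,v:(325+u/3.6-.4,110+v/3.6-.4)
Q=np.array([A(55,42),A(291,97),A(251,212),A(30,165)])
S=np.array([(340+u/4-.4,175+(v-400)/4-.4) for u,v in((97,415),(320,465),(50,540))])
def X(p):
    x,y,z,a=p; zz=np.array([-np.cos(a),-np.sin(a),1])/2**.5; xx=np.array([np.cos(a),np.sin(a),1])/2**.5; yy=np.cross(zz,xx)
    return np.array([x,y,z]),xx,yy,zz
def pts(p):
    o,xx,yy,zz=X(p); return np.array([o+zz*.008+i*.0625*xx+j*.1025*yy for i,j in((1,1),(1,-1),(-1,-1),(-1,1))])
f=lambda p:np.r_[(proj(t,pts(p))-Q).ravel(),(proj(s,pts(p)[[0,1,3]])-S).ravel()]
r=least_squares(f,[.65,0,.1,-.2],loss="soft_l1");print("tablet",r.x,np.degrees(r.x[3]),r.fun)
o,xx,yy,zz=X(r.x);L=o+zz*.008+.0575*xx;print("lens",L,"z",zz,"target mouth",L+.14*zz)
E
```

```text
edge [0.415  0.2546 0.055 ]
edge [0.3727 0.2703 0.055 ]
edge [0.4476 0.3336 0.055 ]
edge [0.4013 0.3507 0.055 ]
pin base [0.4196 0.3254 0.06  ] brush top [0.4043 0.2862 0.12  ]
tablet [ 0.7245 -0.0568  0.0604 -0.2597] -14.882533581410952 [-0.1764 -0.9485  2.376  -0.5378  1.0334  1.5095 -1.0986 -0.2171 -0.7367
 -0.2095  0.5288  0.0751 -2.0603  1.4262]
lens [ 0.7583 -0.0658  0.1067] z [-0.6834  0.1816  0.7071] target mouth [ 0.6626 -0.0404  0.2057]
```

Emit:
servo_tool([
  [0.05,1.0,0,0,60],
  [0.1,2.0,0,0,60],
  [0.2,2.9,-0.3,0,60],
  [0.2,2.9,-1.4,0,60],
  [0.2,2.9,-2.4,0,60],
])

```text
time_s: 2.7
tcp_pos: [0.423, 0.3337, 0.1676]
ee_rot: [[-0.347, -0.938, 0.002], [-0.938, 0.347, 0.003], [-0.004, -0.001, -1.0]]
wrist_force: [-0.3, -0.7, -1.4]
gripper_width: 0.734
gripper_force: 0.0
```

Emit:
servo_tool([
  [0,0,-1.0,0,45],
  [0,0,-2.0,0,40],
  [0,0,-2.5,0,40],
  [0,0,-2.5,0,40],
  [0,0,-2.5,0,40],
])

```text
time_s: 3.12
tcp_pos: [0.4226, 0.3318, 0.0925]
ee_rot: [[-0.348, -0.938, -0.0], [-0.938, 0.348, -0.001], [0.001, -0.0, -1.0]]
wrist_force: [-0.2, 0.1, 0.7]
gripper_width: 0.477
gripper_force: 0.0
```

```bash
python3 - <<'E'
from station import r
import cv2,numpy as np
c=r.capture("wrist"); np.savez("wrist2.npz",**c)
h=np.zeros((500,800,3),np.uint8)
h[:]=cv2.resize(c["pixels"][150:350,160:480,::-1],(800,500),interpolation=cv2.INTER_CUBIC)
cv2.imwrite("pics/w2.png",h)
E
```

```text
(no output)
```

View pics/w2.png

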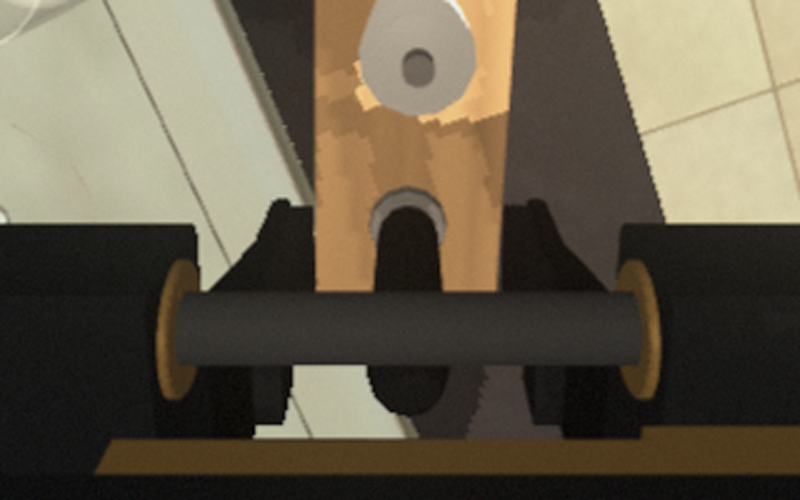

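Emit:
servo_tool([
  [0,0,0,0,20],
  [0,0,0,0,10],
  [0,0,0,0,5],
  [0,0,0,0,5],
  [0,0,0,0,5],
])

```text
time_s: 3.58
tcp_pos: [0.4224, 0.3331, 0.0932]
ee_rot: [[-0.347, -0.938, 0.001], [-0.938, 0.347, 0.001], [-0.001, -0.0, -1.0]]
wrist_force: [0.0, 0.4, 0.7]
gripper_width: 0.165
gripper_force: 0.4
```

```bash
python3 - <<'E'
from h import *
w=dict(np.load("wrist2.npz"))
P=lambda u,v:(160+u/2.5-.3,150+v/2.5-.3)
print(at_z(w,*P(408,187),.065),at_z(w,*P(369,222),.065),at_z(w,*P(446,222),.065))
print("top rear edge",at_z(w,*P(408,415),.123))
print(w["world_from_camera"])
E
```

```text
[0.418  0.3213 0.065 ] [0.4297 0.3264 0.065 ] [0.4127 0.3327 0.065 ]
top rear edge [0.4247 0.3393 0.123 ]
[[-0.9378  0.3338  0.0955  0.3951]
 [ 0.3472  0.9016  0.2579  0.2595]
 [-0.0001  0.275  -0.9614  0.2387]
 [ 0.      0.      0.      1.    ]]
```

Emit:
servo_tool([
  [0,0,0,0,5],
  [0,0,0,0,5],
  [0,0,0,0,5],
  [0,0,0.3,0,5],
  [0,0,0.8,0,5],
])

```text
time_s: 4.0
tcp_pos: [0.4214, 0.332, 0.1154]
ee_rot: [[-0.347, -0.938, -0.003], [-0.938, 0.347, -0.003], [0.004, 0.002, -1.0]]
wrist_force: [0.7, 0.7, -0.1]
gripper_width: 0.157
gripper_force: 30.0
```

Emit:
servo_tool([
  [0,0,0.8,0,5],
  [0,0,1.8,0,5],
  [0,0,3.0,0,5],
  [0,0,4.2,0,5],
  [0,0,4.5,0,5],
])

```text
time_s: 4.42
tcp_pos: [0.4243, 0.3346, 0.2584]
ee_rot: [[-0.346, -0.938, 0.008], [-0.938, 0.346, 0.008], [-0.01, -0.005, -1.0]]
wrist_force: [0.2, 0.2, 1.2]
gripper_width: 0.16
gripper_force: 30.0
```

Emit:
servo_tool([
  [0.3,-1.2,0,0,5],
  [0.6,-2.5,0,0,5],
  [0.9,-3.8,0,0,5],
  [1.2,-5.1,0,0,5],
  [1.5,-6.4,0,0,5],
])

```text
time_s: 4.83
tcp_pos: [0.4669, 0.1391, 0.2516]
ee_rot: [[-0.346, -0.938, -0.0], [-0.938, 0.346, 0.0], [-0.0, 0.0, -1.0]]
wrist_force: [0.3, -0.0, -0.1]
gripper_width: 0.157
gripper_force: 30.0
```

Emit:
servo_tool([
  [0.4,-1.3,0,0,5],
  [0.8,-2.6,0,0,5],
  [1.2,-3.9,0,0,5],
  [1.6,-5.2,0,0,5],
  [1.9,-6.2,0,0,5],
])

```text
time_s: 5.25
tcp_pos: [0.5243, -0.0478, 0.2515]
ee_rot: [[-0.348, -0.938, -0.0], [-0.938, 0.348, -0.0], [0.0, 0.0, -1.0]]
wrist_force: [-0.2, 1.2, -1.0]
gripper_width: 0.158
gripper_force: 30.0
```

Emit:
servo_tool([
  [0,-0.4,0,0,5],
  [0,-0.4,0,0,5],
  [0,-0.4,0,0,5],
  [0,-0.4,-0.5,0,5],
  [0,-0.4,-0.7,0,5],
])

```text
time_s: 5.67
tcp_pos: [0.5233, -0.0557, 0.2294]
ee_rot: [[-0.346, -0.938, -0.002], [-0.938, 0.346, 0.001], [-0.0, 0.002, -1.0]]
wrist_force: [0.4, 0.2, -0.9]
gripper_width: 0.156
gripper_force: 30.0
```

```bash
python3 - <<'E'
from station import r
import cv2,numpy as np
print(r.sense()["tcp_pos"])
h=np.zeros((600,800,3),np.uint8)
for n in("wrist","top","scene"):
    c=r.capture(n); np.savez(n+"3.npz",**c)
    k=c["pixels"][:,:,::-1]
    if n=="wrist": h[:400]=cv2.resize(k[100:300,120:520],(800,400),interpolation=cv2.INTER_CUBIC)
    if n=="top": h[400:,:400]=cv2.resize(k[190:240,330:430],(400,200),interpolation=cv2.INTER_CUBIC)
    if n=="scene": h[400:,400:]=cv2.resize(k[185:235,330:430],(400,200),interpolation=cv2.INTER_CUBIC)
cv2.imwrite("pics/w3.png",h)
E
```

```text
[ 0.52332897 -0.05572346  0.22941722]
```

View pics/w3.png

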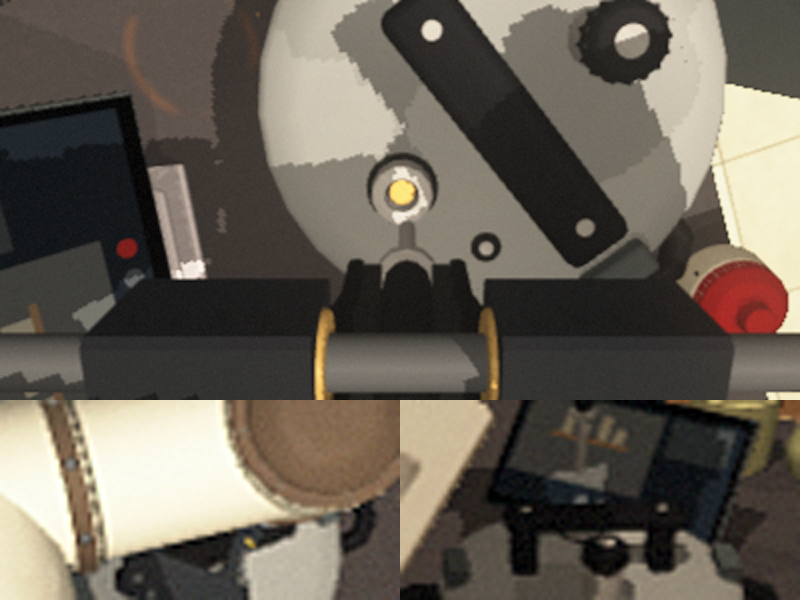

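```bash
python3 - <<'E'
from h import *
w=dict(np.load("wrist3.npz"))
P=lambda u,v:(120+u/2-.25,100+v/2-.25)
print("mouth",at_z(w,*P(402,190),.114),"btn",at_z(w,*P(401,192),.108),"tip",at_z(w,*P(406,226),.146),at_z(w,*P(406,222),.146))
print("reg",at_z(w,*P(626,40),.146)); a=at_z(w,*P(432,30),.145);b=at_z(w,*P(585,228),.145);print("handle c",(a+b)/2,np.degrees(np.arctan2(*(b-a)[1::-1]))-90)
print("collar",at_z(w,*P(406,262),.146+.0475))
E
```

```text
mouth [ 0.5225 -0.0608  0.114 ] btn [ 0.5238 -0.0585  0.108 ] tip [ 0.5228 -0.0552  0.146 ] [ 0.5222 -0.0567  0.146 ]
reg [ 0.4265 -0.0931  0.146 ]
handle c [ 0.4741 -0.0751  0.145 ] 18.803260302724766
collar [ 0.5213 -0.0594  0.1935]
```

Emit:
servo_tool([
  [0,-0.08,0,0,5],
  [0,-0.08,-0.4,0,5],
  [0,-0.08,-0.8,0,5],
  [0,-0.08,-1.2,0,5],
  [0,-0.08,-1.2,0,5],
])

```text
time_s: 6.23
tcp_pos: [0.5231, -0.0593, 0.1929]
ee_rot: [[-0.347, -0.938, -0.004], [-0.938, 0.347, -0.0], [0.001, 0.004, -1.0]]
wrist_force: [-0.6, 0.0, -1.0]
gripper_width: 0.163
gripper_force: 30.0
```

Emit:
servo_tool([
  [0,0,-0.1,0,5],
  [0,0,-0.2,0,5],
  [0,0,-0.3,0,5],
  [0,0,-0.3,0,5],
  [0,0,-0.3,0,5],
])

```text
time_s: 6.65
tcp_pos: [0.5251, -0.0595, 0.1868]
ee_rot: [[-0.346, -0.938, 0.002], [-0.938, 0.346, -0.0], [-0.001, -0.002, -1.0]]
wrist_force: [-1.2, 0.2, 4.6]
gripper_width: 0.156
gripper_force: 30.0
```

Emit:
servo_tool([
  [0,0,-0.07,0,5],
  [0,0,-0.14,0,5],
  [0,0,-0.14,0,5],
  [0,0,-0.14,0,5],
  [0,0,-0.14,0,5],
])

```text
time_s: 7.07
tcp_pos: [0.5255, -0.0596, 0.1851]
ee_rot: [[-0.345, -0.938, 0.004], [-0.938, 0.345, -0.001], [-0.001, -0.004, -1.0]]
wrist_force: [-3.8, 1.2, 15.8]
gripper_width: 0.156
gripper_force: 30.0
```

Emit:
servo_tool([
  [0,0,0.3,0,5],
  [0,0,0.8,0,5],
  [0,0,1.5,0,5],
  [0,0,2.2,0,5],
  [0,0,2.34,0,5],
])

```text
time_s: 7.48
tcp_pos: [0.5259, -0.0596, 0.2549]
ee_rot: [[-0.346, -0.938, 0.006], [-0.938, 0.346, 0.0], [-0.002, -0.006, -1.0]]
wrist_force: [0.4, -0.1, -0.7]
gripper_width: 0.156
gripper_force: 30.0
```

Emit:
servo_tool([
  [-0.3,1.2,0,0,5],
  [-0.6,2.5,0,0,5],
  [-0.9,3.8,0,0,5],
  [-1.2,5.1,0,0,5],
  [-1.5,6.4,0,0,5],
])

```text
time_s: 7.9
tcp_pos: [0.4781, 0.1339, 0.2507]
ee_rot: [[-0.347, -0.938, -0.001], [-0.938, 0.347, -0.0], [0.0, 0.001, -1.0]]
wrist_force: [0.7, 0.5, -0.4]
gripper_width: 0.16
gripper_force: 30.0
```

Emit:
servo_tool([
  [-0.4,1.3,0,0,5],
  [-0.8,2.6,0,0,5],
  [-1.2,3.9,0,0,5],
  [-1.6,5.2,0,0,5],
  [-1.9,6.2,0,0,5],
])

```text
time_s: 8.32
tcp_pos: [0.4207, 0.3208, 0.2505]
ee_rot: [[-0.345, -0.938, -0.001], [-0.938, 0.345, -0.0], [0.001, 0.001, -1.0]]
wrist_force: [0.9, 0.1, -0.5]
gripper_width: 0.159
gripper_force: 30.0
```

Emit:
servo_tool([
  [0,0.48,0,0,5],
  [0,0.48,-1.0,0,5],
  [0,0.48,-2.0,0,5],
  [0,0.48,-2.9,0,5],
  [0,0.48,-2.9,0,5],
])

```text
time_s: 8.73
tcp_pos: [0.4194, 0.3295, 0.1582]
ee_rot: [[-0.348, -0.937, -0.009], [-0.937, 0.348, -0.01], [0.012, 0.005, -1.0]]
wrist_force: [-0.3, -0.9, -0.9]
gripper_width: 0.156
gripper_force: 30.0
```

```bash
python3 - <<'E'
from station import r
import cv2,numpy as np
print(r.sense()["tcp_pos"])
c=r.capture("wrist"); np.savez("wrist4.npz",**c)
cv2.imwrite("pics/w4.png",cv2.resize(c["pixels"][150:290,220:420,::-1],(800,560),interpolation=cv2.INTER_CUBIC))
E
```

```text
[0.41939628 0.32946914 0.15822516]
```

View pics/w4.png

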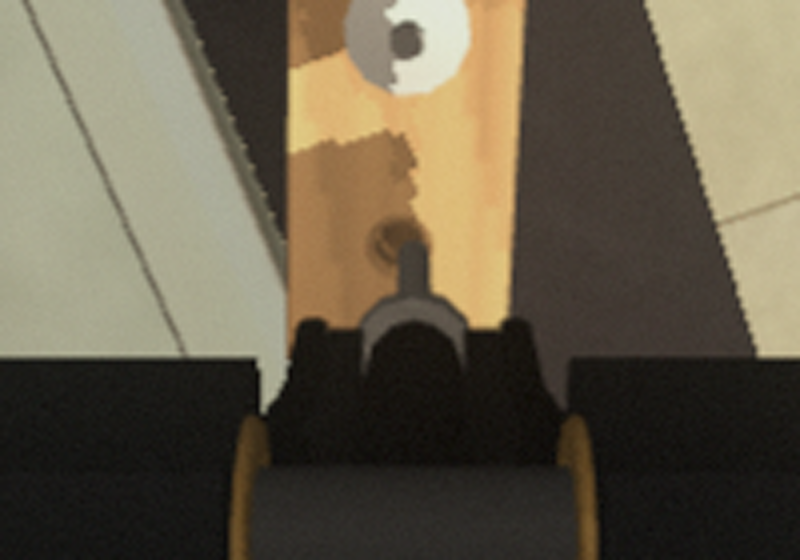

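Emit:
servo_tool([
  [0,0,0,0,5],
  [0,0,0,0,5],
  [0,0,0,0,5],
  [0,0,0,0,5],
  [0,0,0,0,5],
])

```text
time_s: 9.2
tcp_pos: [0.4226, 0.3332, 0.1657]
ee_rot: [[-0.347, -0.938, 0.001], [-0.938, 0.347, 0.002], [-0.002, -0.001, -1.0]]
wrist_force: [0.5, 0.3, -0.2]
gripper_width: 0.159
gripper_force: 30.0
```

```bash
python3 - <<'E'
from h import *
from station import r
import cv2
w=dict(np.load("wrist4.npz"))
P=lambda u,v:(220+u/4-.4,150+v/4-.4)
print("hole",at_z(w,*P(401,242),.055),"tip",at_z(w,*P(413,246),.075),"collar L/R",at_z(w,*P(362,330),.1225),at_z(w,*P(467,330),.1225))
print(r.sense()["tcp_pos"],r.sense()["ee_rot"][:,2])
c=r.capture("wrist"); np.savez("wrist5.npz",**c)
cv2.imwrite("pics/w5.png",cv2.resize(c["pixels"][190:260,280:380,::-1],(600,420),interpolation=cv2.INTER_CUBIC))
E
```

```text
hole [0.4218 0.3322 0.055 ] tip [0.4177 0.3278 0.075 ] collar L/R [0.4247 0.3234 0.1225] [0.4096 0.3291 0.1225]
[0.4226 0.3332 0.1657] [ 0.0013  0.0018 -1.    ]
```

View pics/w5.png

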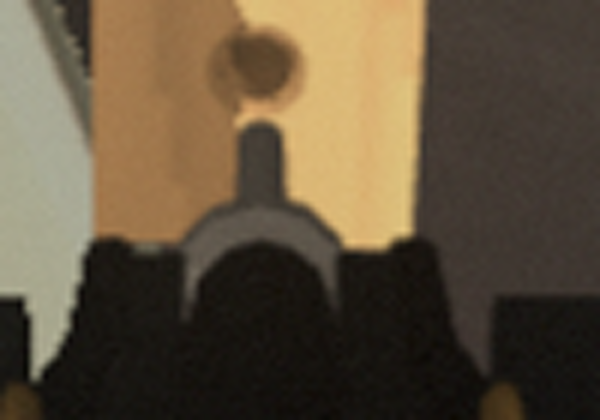

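```bash
python3 - <<'E'
from h import *
w=dict(np.load("wrist5.npz"))
P=lambda u,v:(280+u/6-.4,190+v/6-.4)
print("hole",at_z(w,*P(257,62),.055))
for z in(.080,.0825,.085): print("tip",at_z(w,*P(262,134),z))
E
```

```text
hole [0.4219 0.3318 0.055 ]
tip [0.422  0.3341 0.08  ]
tip [0.4218 0.3333 0.0825]
tip [0.4215 0.3325 0.085 ]
```

Emit:
servo_tool([
  [0,-0.03,-0.4,0,5],
  [0,-0.03,-0.9,0,5],
  [0,-0.03,-1.3,0,5],
  [0,-0.03,-1.7,0,5],
  [0,-0.03,-2.0,0,5],
])

```text
time_s: 9.67
tcp_pos: [0.4221, 0.3318, 0.1039]
ee_rot: [[-0.347, -0.938, -0.0], [-0.938, 0.347, -0.0], [0.0, 0.0, -1.0]]
wrist_force: [-0.5, 0.3, -0.3]
gripper_width: 0.161
gripper_force: 30.0
```

Emit:
servo_tool([
  [0,0,-0.1,0,5],
  [0,0,-0.2,0,5],
  [0,0,-0.3,0,5],
  [0,0,-0.35,0,5],
  [0,0,-0.35,0,5],
])

```text
time_s: 10.08
tcp_pos: [0.4223, 0.3321, 0.0941]
ee_rot: [[-0.347, -0.938, 0.0], [-0.938, 0.347, 0.0], [-0.0, -0.0, -1.0]]
wrist_force: [-1.4, -0.4, -0.9]
gripper_width: 0.157
gripper_force: 30.0
```

Emit:
servo_tool([
  [0,0,0,0,25],
  [0,0,0,0,40],
  [0,0,0,0,40],
  [0,0,0,0,40],
  [0,0,0,0,40],
])

```text
time_s: 10.5
tcp_pos: [0.4223, 0.3321, 0.0942]
ee_rot: [[-0.347, -0.938, 0.0], [-0.938, 0.347, 0.0], [-0.0, -0.0, -1.0]]
wrist_force: [0.9, 0.5, 0.4]
gripper_width: 0.425
gripper_force: 0.0
```

Emit:
servo_tool([
  [0,0,0.5,0,40],
  [0,0,1.5,0,40],
  [0,0,2.7,0,40],
  [0,0,4.0,0,50],
  [0,0,5.3,0,55],
])

```text
time_s: 10.92
tcp_pos: [0.422, 0.3315, 0.2547]
ee_rot: [[-0.347, -0.938, -0.0], [-0.938, 0.347, -0.001], [0.001, 0.0, -1.0]]
wrist_force: [-0.3, 1.7, 0.1]
gripper_width: 0.543
gripper_force: 0.0
```

Emit:
servo_tool([
  [0.5,-1.1,0.2,0,55],
  [1.0,-2.2,0.4,0,55],
  [1.5,-3.3,0.6,0,55],
  [2.0,-4.4,0.8,0,55],
  [2.5,-5.5,1.0,0,55],
])

```text
time_s: 11.33
tcp_pos: [0.4975, 0.1655, 0.2837]
ee_rot: [[-0.346, -0.938, 0.0], [-0.938, 0.346, 0.0], [-0.001, -0.0, -1.0]]
wrist_force: [0.4, 0.6, 0.4]
gripper_width: 0.631
gripper_force: 0.0
```

Emit:
servo_tool([
  [0.5,-1.1,0.1,0,55],
  [1.0,-2.2,0.2,0,55],
  [1.5,-3.3,0.3,0,55],
  [2.0,-4.4,0.4,0,55],
  [2.5,-5.5,0.5,0,55],
])

```text
time_s: 11.75
tcp_pos: [0.5726, 0.0002, 0.2984]
ee_rot: [[-0.347, -0.938, 0.0], [-0.938, 0.347, 0.0], [-0.0, -0.0, -1.0]]
wrist_force: [0.8, 0.5, 0.1]
gripper_width: 0.631
gripper_force: 0.0
```

Emit:
servo_tool([
  [0,0,0,0,55],
  [0,0,0,0,55],
  [0,0,0,0,55],
  [0,0,0,0,55],
  [0,0,0,0,55],
])

```text
time_s: 12.17
tcp_pos: [0.5719, 0.0031, 0.2981]
ee_rot: [[-0.345, -0.939, -0.0], [-0.939, 0.345, 0.0], [-0.0, 0.0, -1.0]]
wrist_force: [-0.1, 0.0, -0.3]
gripper_width: 0.633
gripper_force: 0.0
```

```bash
python3 - <<'E'
from station import r
import cv2,numpy as np
print(r.sense()["tcp_pos"])
c=r.capture("wrist"); np.savez("wrist6.npz",**c)
cv2.imwrite("pics/w6.png",cv2.resize(c["pixels"][:300,0:400,::-1],(800,600),interpolation=cv2.INTER_CUBIC))
E
```

```text
[0.57188044 0.00308229 0.29812039]
```

View pics/w6.png

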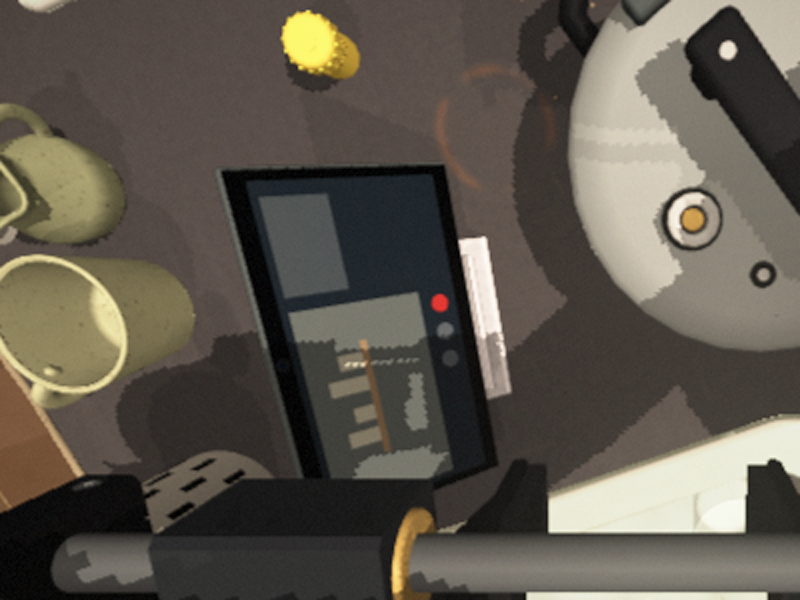

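```bash
python3 - <<'E'
from h import *
w=dict(np.load("wrist6.npz"));t=dict(np.load("top0.npz")); s=dict(np.load("scene1.npz"))
A=lambda u,v:(325+u/3.6-.4,110+v/3.6-.4)
Q=np.array([A(55,42),A(291,97),A(251,212),A(30,165)])
S=np.array([(340+u/4-.4,175+(v-400)/4-.4) for u,v in((97,415),(320,465),(50,540))])
W=np.array([(224,172),(444,167),(496,463),(282,366)])/2-.25
def X(p):
    x,y,z,a=p[:4]; zz=np.array([-np.cos(a),-np.sin(a),1])/2**.5; xx=np.array([np.cos(a),np.sin(a),1])/2**.5; yy=np.cross(zz,xx)
    return np.array([x,y,z]),xx,yy,zz
def pts(p):
    o,xx,yy,zz=X(p); return np.array([o+zz*.008+i*.0625*xx+j*.1025*yy for i,j in((1,1),(1,-1),(-1,-1),(-1,1),(p[4]/.0625,0))])
fw=lambda p:(proj(w,pts(p)[[1,2,3,4]])-W).ravel()
f=lambda p:np.r_[fw(p)*2,(proj(t,pts(p)[:4])-Q).ravel(),(proj(s,pts(p)[[0,1,3]])-S).ravel()]
for F in(fw,f):
    r=least_squares(F,[.72,-.06,.06,-.2,.058],loss="soft_l1");print("tablet",r.x,np.degrees(r.x[3]),"\n",r.fun)
    o,xx,yy,zz=X(r.x);L=pts(r.x)[4];print("lens",L,"z",zz,"mouth",L+.14*zz,"cap",L+.1735*zz)
P=lambda u,v:(u/2-.25,v/2-.25)
print("valve",at_z(w,*P(692,220),.112),"screw",at_z(w,*P(727,50),.145))
E
```

```text
tablet [ 0.7305 -0.0542  0.0487 -0.2563  0.0586] -14.684412096932604 
 [-0.451   0.4415  0.6076  0.1931  0.1447 -0.0886 -0.1143 -0.6413]
lens [ 0.7652 -0.0633  0.0958] z [-0.684   0.1792  0.7071] mouth [ 0.6694 -0.0382  0.1948] cap [ 0.6465 -0.0322  0.2185]
tablet [ 0.7299 -0.0542  0.0503 -0.2572  0.0583] -14.733629524133349 
 [-1.6752  0.1202  1.4999 -0.1186  0.4763  0.4152 -0.1649 -1.228  -1.3311
 -1.6445  0.6347 -1.5519 -0.4153  0.2892 -2.0402 -1.1462 -1.3076  1.8642
 -0.3897  2.145  -2.5017  3.3531]
lens [ 0.7643 -0.0633  0.0972] z [-0.6839  0.1798  0.7071] mouth [ 0.6686 -0.0381  0.1962] cap [ 0.6457 -0.0321  0.2199]
valve [ 0.5241 -0.0585  0.112 ] screw [ 0.4896 -0.1201  0.145 ]
```

Emit:
servo_tool([
  [-0.6,-0.4,-0.2,-0.1,55],
  [-1.2,-0.8,-0.4,-0.2,55],
  [-1.8,-1.2,-0.6,-0.3,55],
  [-2.4,-1.6,-0.8,-0.4,55],
  [-3.0,-2.0,-1.0,-0.5,55],
])

```text
time_s: 12.63
tcp_pos: [0.4812, -0.0577, 0.2679]
ee_rot: [[-0.756, -0.655, 0.0], [-0.655, 0.756, 0.0], [-0.0, -0.0, -1.0]]
wrist_force: [0.3, -0.7, -0.1]
gripper_width: 0.631
gripper_force: 0.0
```

Emit:
servo_tool([
  [-0.6,-0.4,-0.2,-0.1,55],
  [-1.2,-0.8,-0.5,-0.2,55],
  [-1.8,-1.13,-0.5,-0.3,55],
  [-1.89,-1.13,-0.5,-0.39,55],
  [-1.89,-1.13,-0.5,-0.39,55],
])

```text
time_s: 13.05
tcp_pos: [0.4244, -0.0917, 0.2534]
ee_rot: [[-0.947, -0.32, 0.001], [-0.32, 0.947, 0.0], [-0.001, -0.0, -1.0]]
wrist_force: [0.6, 0.6, 0.3]
gripper_width: 0.633
gripper_force: 0.0
```

Emit:
servo_tool([
  [0,0,-0.5,0,55],
  [0,0,-1.2,0,55],
  [0,0,-1.6,0,55],
  [0,0,-1.6,0,55],
  [0,0,-1.6,0,55],
])

```text
time_s: 13.47
tcp_pos: [0.4261, -0.0915, 0.2051]
ee_rot: [[-0.946, -0.324, -0.001], [-0.324, 0.946, -0.001], [0.001, -0.0, -1.0]]
wrist_force: [0.1, -0.2, 0.6]
gripper_width: 0.632
gripper_force: 0.0
```

```bash
python3 - <<'E'
from station import r
from h import *
import cv2
S=r.sense();print(S["tcp_pos"],S["ee_rot"][:,1])
c=r.capture("wrist"); np.savez("wrist7.npz",**c)
for n in("top","scene"): cv2.imwrite(f"pics/{n}7.png",r.capture(n)["pixels"][:,:,::-1])
cv2.imwrite("pics/w7.png",c["pixels"][:,:,::-1])
print(proj(c,[[.4253,-.0918,.146],[.4253,-.0918,.104],[.4253,-.0918,.131]]))
# dark cap segmentation
g=cv2.cvtColor(c["pixels"],cv2.COLOR_RGB2GRAY)
p=proj(c,[[.4253,-.0918,.146]])[0].astype(int)
for v in range(p[1]-60,p[1]+40,6): print(v,''.join(' .:-=+*#%@'[int(x)*10//256] for x in g[v,p[0]-60:p[0]+60:2]))
E
```

```text
[ 0.4261 -0.0915  0.2051] [-0.3238  0.9461 -0.0004]
[[324.3353 222.4078]
 [324.0895 204.3619]
 [324.2377 215.2441]]
162 ######################*===================+++===============
168 #####################*=====================+++++++==========
174 ####################*=====================++++++++++=++==+==
180 ###################*======================+++=+++++=++++++++
186 ###################*=======================+++++++=+++++++++
192 ##################*=======---------=======+++====++=++++++++
198 ###################====-::..........:==+++=++=+=+++++=++++=+
204 ###################+=:.................-=++==+===++===+===++
210 #################*+=-...................:===========+=+=++++
216 ################+++........-=+++=:.......-===========++++=++
222 ###############+===-......%%+++++=-......-========+++===+++=
228 ###############++==+-.....:##*+==-......=============+===+==
234 .....###########*=====-...............=================.....
240 .....*#*#*####*####========-.-:+.-====================-.....
246 .....+*#**###*##****##**#**###*+======================-.....
252 ........****#*#**#***##*+==========================--.......
258 ........+********#*****+===================-========: ......
```

Emit:
servo_tool([
  [0,0,-0.6,0,45],
  [0,0,-1.3,0,45],
  [0,0,-1.95,0,45],
  [0,0,-1.95,0,45],
  [0,0,-1.95,0,45],
])

```text
time_s: 14.03
tcp_pos: [0.4259, -0.0919, 0.1469]
ee_rot: [[-0.947, -0.322, -0.0], [-0.322, 0.947, -0.0], [0.001, -0.0, -1.0]]
wrist_force: [0.7, -0.4, 0.5]
gripper_width: 0.521
gripper_force: 0.0
```

Emit:
servo_tool([
  [0,0,0,0,32],
  [0,0,0,0,26],
  [0,0,0,0,20],
  [0,0,0,0,20],
  [0,0,0,0,20],
])

```text
time_s: 14.45
tcp_pos: [0.4264, -0.0919, 0.1475]
ee_rot: [[-0.947, -0.321, 0.002], [-0.321, 0.947, -0.0], [-0.002, -0.001, -1.0]]
wrist_force: [0.1, -0.9, 2.8]
gripper_width: 0.333
gripper_force: 30.0
```

Emit:
servo_tool([
  [0,0,0.2,0,20],
  [0,0,0.6,0,20],
  [0,0,1.2,0,20],
  [0,0,2.0,0,20],
  [0,0,2.0,0,20],
])

```text
time_s: 14.87
tcp_pos: [0.4281, -0.092, 0.2109]
ee_rot: [[-0.947, -0.322, 0.008], [-0.322, 0.947, -0.0], [-0.008, -0.003, -1.0]]
wrist_force: [1.7, 0.4, 0.3]
gripper_width: 0.334
gripper_force: 30.0
```

Emit:
servo_tool([
  [0.3,0.1,0,0,20],
  [1.0,0.35,0,0,20],
  [1.7,0.58,0,0,20],
  [2.4,0.82,0,0,20],
  [2.75,0.93,0,0,20],
])

```text
time_s: 15.28
tcp_pos: [0.51, -0.0632, 0.2053]
ee_rot: [[-0.947, -0.322, -0.001], [-0.322, 0.947, -0.0], [0.001, 0.0, -1.0]]
wrist_force: [0.3, 0.0, -0.1]
gripper_width: 0.332
gripper_force: 30.0
```

Emit:
servo_tool([
  [0,0,0,0,20],
  [0,0,-0.4,0,20],
  [0,0,-0.83,0,20],
  [0,0,-0.83,0,20],
  [0,0,-0.83,0,20],
])

```text
time_s: 15.7
tcp_pos: [0.5068, -0.0643, 0.1808]
ee_rot: [[-0.947, -0.321, -0.003], [-0.321, 0.947, -0.0], [0.003, 0.001, -1.0]]
wrist_force: [0.2, -0.7, -0.5]
gripper_width: 0.332
gripper_force: 30.0
```

Emit:
servo_tool([
  [-0.19,-0.065,0,0,20],
  [-0.33,-0.112,0,0,20],
  [-0.45,-0.153,0,0,20],
  [-0.56,-0.19,0,0,20],
  [-0.66,-0.225,0,0,20],
])

```text
time_s: 16.12
tcp_pos: [0.492, -0.0699, 0.1843]
ee_rot: [[-0.947, -0.322, 0.012], [-0.322, 0.947, 0.002], [-0.012, -0.002, -1.0]]
wrist_force: [4.9, 2.5, 2.2]
gripper_width: 0.334
gripper_force: 30.0
```

Emit:
servo_tool([
  [-0.1,-0.034,0,0,20],
  [-0.2,-0.068,0,0,20],
  [-0.26,-0.09,0,0,20],
  [-0.26,-0.09,0,0,20],
  [-0.26,-0.09,0,0,20],
])

```text
time_s: 16.53
tcp_pos: [0.484, -0.0728, 0.1844]
ee_rot: [[-0.947, -0.322, 0.011], [-0.322, 0.947, 0.002], [-0.011, -0.002, -1.0]]
wrist_force: [4.9, 3.5, 1.0]
gripper_width: 0.331
gripper_force: 30.0
```

Emit:
servo_tool([
  [-0.08,-0.027,0,0,20],
  [-0.16,-0.054,0,0,20],
  [-0.24,-0.08,0,0,20],
  [-0.24,-0.08,0,0,20],
  [-0.24,-0.08,0,0,20],
])

```text
time_s: 16.95
tcp_pos: [0.4763, -0.0753, 0.1841]
ee_rot: [[-0.947, -0.322, 0.01], [-0.322, 0.947, 0.001], [-0.009, -0.002, -1.0]]
wrist_force: [4.6, 1.7, 2.0]
gripper_width: 0.331
gripper_force: 30.0
```

Emit:
servo_tool([
  [0,0,0.2,0,20],
  [0,0,0.6,0,20],
  [0,0,1.2,0,20],
  [0,0,2.0,0,20],
  [0,0,2.3,0,20],
])

```text
time_s: 17.37
tcp_pos: [0.4734, -0.0763, 0.2538]
ee_rot: [[-0.947, -0.321, 0.003], [-0.321, 0.947, -0.001], [-0.003, -0.002, -1.0]]
wrist_force: [0.7, -0.5, 0.5]
gripper_width: 0.332
gripper_force: 30.0
```

Emit:
servo_tool([
  [0.8,0.2,0,-0.1,20],
  [1.8,0.4,0,-0.2,20],
  [2.8,0.6,0,-0.3,20],
  [3.8,0.8,0,-0.4,20],
  [4.8,1.0,0,-0.5,20],
])

```text
time_s: 17.78
tcp_pos: [0.6173, -0.0458, 0.2501]
ee_rot: [[-0.984, 0.178, -0.003], [0.178, 0.984, 0.0], [0.003, -0.0, -1.0]]
wrist_force: [0.0, 0.2, -0.3]
gripper_width: 0.332
gripper_force: 30.0
```

Emit:
servo_tool([
  [0.5,0.3,0,-0.085,20],
  [0.9,0.45,-0.3,-0.085,20],
  [0.9,0.45,-0.6,-0.085,20],
  [0.9,0.45,-0.6,-0.085,20],
  [0.9,0.45,-0.6,-0.085,20],
])

```text
time_s: 18.2
tcp_pos: [0.6427, -0.0328, 0.2314]
ee_rot: [[-0.967, 0.255, -0.004], [0.255, 0.967, -0.001], [0.004, -0.002, -1.0]]
wrist_force: [-0.4, -0.0, -0.4]
gripper_width: 0.333
gripper_force: 30.0
```

Emit:
servo_tool([
  [0,0,0,0,20],
  [0,0,0,0,20],
  [0,0,0,0,20],
  [0,0,0,0,20],
  [0,0,0,0,20],
])

```text
time_s: 18.62
tcp_pos: [0.6442, -0.0324, 0.2332]
ee_rot: [[-0.967, 0.255, 0.001], [0.255, 0.967, 0.0], [-0.001, 0.0, -1.0]]
wrist_force: [0.4, 0.1, 0.3]
gripper_width: 0.332
gripper_force: 30.0
```

```bash
python3 - <<'E'
from station import r
from h import *
import cv2
S=r.sense();print(S["tcp_pos"],S["ee_rot"],S["gripper_force"])
h=np.zeros((600,800,3),np.uint8)
p=S["tcp_pos"]-[0,0,.02]
for n,a,b,(W,H) in(("scene",(0,200),(0,0),(400,300)),("wrist",0,(400,0),(400,300)),("top",0,(0,300),(400,300)),("block",0,(400,300),(400,300))):
    c=r.capture("top" if n=="block" else n); np.savez(n+"9.npz",**c)
    k=c["pixels"][:,:,::-1]; q=proj(c,p)[0]; print(n,q)
    if n=="block": q=proj(c,[.412,.308,.055])[0]
    f={"scene":6,"wrist":2,"top":4,"block":5}[n]; w,hh=W/f,H/f
    x0=int(np.clip(q[0]-w/2,0,640-w)); y0=int(np.clip(q[1]-hh/2,0,400-hh)); print(x0,y0,f)
    k=k[y0:y0+int(hh),x0:x0+int(w)]
    h[b[1]:b[1]+H,b[0]:b[0]+W]=cv2.resize(k,(W,H),interpolation=cv2.INTER_CUBIC)
cv2.imwrite("pics/f9.png",h)
E
```

```text
[ 0.6442 -0.0324  0.2332] [[-0.9668  0.2554  0.0008]
 [ 0.2554  0.9668  0.0002]
 [-0.0007  0.0004 -1.    ]] 29.999897181987762
scene [375.4225 166.1016]
342 141 6
wrist [326.1311 246.3791]
226 171 2
top [367.9778 161.4574]
317 123 4
block [367.9778 161.4574]
211 220 5
```

View pics/f9.png

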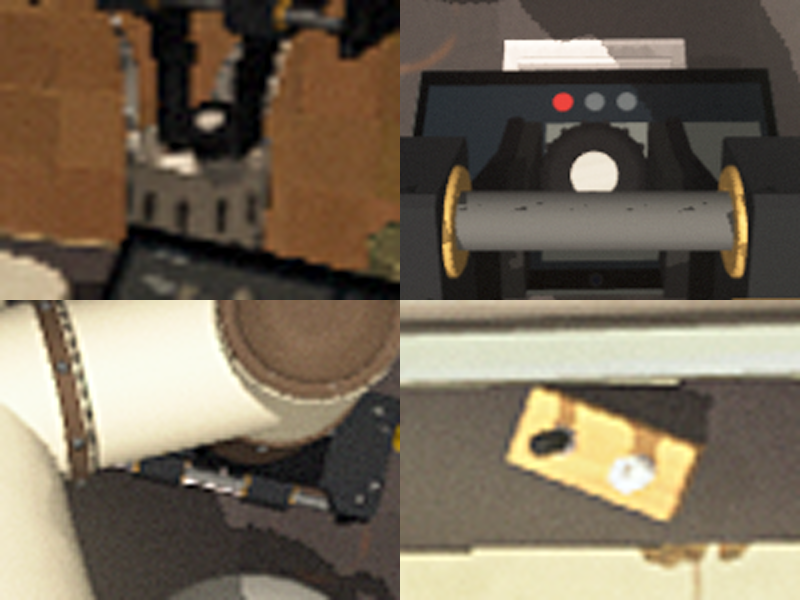

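```bash
python3 - <<'E'
from h import *
from station import r
import cv2
w=dict(np.load("wrist9.npz"))
S=r.sense(); C=S["tcp_pos"]-[0,0,.010]; X=-S["ee_rot"][:,0]; Y=S["ee_rot"][:,1]; Z=np.array([0,0,1.])
g=np.linspace(0,2*np.pi,73)
for th in(25,30,35,40,45,50,55,60):
    q=np.radians(th); a=-np.sin(q)*X+np.cos(q)*Z; n=np.cos(q)*X+np.sin(q)*Z
    ring=lambda z,rr:proj(w,C+(z-.033)*a+rr*(np.cos(g)[:,None]*n+np.sin(g)[:,None]*Y))
    d=ring(.042,.007); k=np.r_[ring(.040,.015),ring(.027,.015)]
    print(th,"disc rows",d[:,1].min(),d[:,1].max(),"cols",np.ptp(d[:,0]),"h/w",np.ptp(d[:,1])/np.ptp(d[:,0]),"cap top",k[:,1].min(),"cap w",np.ptp(k[:,0]))
G=cv2.cvtColor(w["pixels"],cv2.COLOR_RGB2GRAY)
for v in range(226,272,2): print(v,''.join(' .:-=+*#%@'[int(x)*10//256] for x in G[v,290:360]))
E
```

```text
25 disc rows 240.50822513707627 268.31513018386937 cols 27.379815236086415 h/w 1.015598710474269 cap top 225.2237093040039 cap w 57.96658432230112
30 disc rows 239.05940247944457 266.7494055107871 cols 27.353494285185036 h/w 1.012302221524207 cap top 224.3566371347615 cap w 57.923753641840904
35 disc rows 237.7422437598666 265.07224814315515 cols 27.316076399584404 h/w 1.0005098822942362 cap top 223.73190842060137 cap w 57.862832670852015
40 disc rows 236.5659810652624 263.29823759405815 cols 27.26793612708161 h/w 0.9803549635810593 cap top 223.34837078702617 cap w 57.78439755262269
45 disc rows 235.53826779247854 261.4431593918029 cols 27.209551381432277 h/w 0.952051404162503 cap top 223.20293063721186 cap w 57.706316494097734
50 disc rows 234.66517554905153 259.52380757935083 cols 27.14149581329201 h/w 0.9158902737455348 cap top 223.29076261463035 cap w 57.61437188402061
55 disc rows 233.9512161489058 257.55776368751094 cols 27.06442987230406 h/w 0.8722351680780288 cap top 223.60551853393974 cap w 57.51851531083042
60 disc rows 233.39938541316388 255.56315760752415 cols 26.97909081
[... 1106 characters left out ...]
.........................
254 .....................:#%%%%@%@@@@@@@@@@@@@@%=.........................
256 .....................+%@@@@@@@@@@@@@@@@@@@@@*:........................
258 .....................#@@@@@@@@@@@@@@@@@%@@@@#-........................
260 .....................*%@@@@@@@@@@@@@@@@@@@@@#:........................
262 ..... ...............:#@@@@@@@@@@@@@@@@@@@@%+.........................
264 .... .................=%@@@@@@@%@@@@@%%%%%%+:.........................
266 ............::::..:::::-+******+++*******+-::..:::::::................
268 -::--:-:-----------::---------------------:----::---:::::--:-::-::--::
270 ----------------------------------------------------------------------
```

```bash
cat > disc.py <<'E'
from h import *
import cv2
def disc(c,u,v,vmax,R=22):
    g=cv2.GaussianBlur(cv2.cvtColor(c["pixels"],cv2.COLOR_RGB2GRAY).astype(float),(0,0),.6); P=[]
    for a in np.radians(np.arange(0,360,5)):
        rr=np.arange(5,R,.1); x=u+rr*np.cos(a); y=v+rr*np.sin(a)
        i=cv2.remap(g.astype(np.float32),x[None].astype(np.float32),y[None].astype(np.float32),cv2.INTER_LINEAR)[0]
        j=np.argmax(i<i[:10].mean()/2+12)
        if j and y[j]<vmax: P.append((x[j],y[j]))
    return np.array(P)
E
python3 - <<'E'
from disc import *
w7=dict(np.load("wrist7.npz"));w9=dict(np.load("wrist9.npz"))
P7=disc(w7,325,222,300,14); P9=disc(w9,323,258,264)
E=cv2.fitEllipse(P9.astype(np.float32)); print("9",len(P9),E); 
E7=cv2.fitEllipse(P7.astype(np.float32)); print("7",len(P7),E7)
g=np.linspace(0,2*np.pi,181)
# radius from w7: disc flat at z .146, free centre and radius
from scipy.spatial import cKDTree
def res(c,P,O,n,Y,rr): return cKDTree(proj(c,O+rr*(np.cos(g)[:,None]*n+np.sin(g)[:,None]*Y))).query(P)[0]
X0,Y0,Z0=np.eye(3)
s=least_squares(lambda p:res(w7,P7,np.array([p[0],p[1],.146]),X0,Y0,p[2]),[.4253,-.0918,.006]);print(s.x,s.cost)
R=s.x[2]
# w9: free centre, tilt with yaw of tool
T=np.array([.6442,-.0324,.2332]);X=np.array([.9668,-.2554,0]);Y=np.array([.2554,.9668,0])
for th in range(0,71,5):
    q=np.radians(th); n=np.cos(q)*X+np.sin(q)*Z0
    s=least_squares(lambda p:res(w9,P9,T+p[0]*X+p[1]*Y+p[2]*Z0,n,Y,R),[0,0,0]);print(th,s.x*1000,s.cost*2)
E
```

```text
9 48 ((322.678955078125, 258.0455322265625), (23.898719787597656, 24.08310890197754), 83.671875)
7 72 ((323.4362487792969, 222.58206176757812), (17.32331085205078, 18.434494018554688), 80.11854553222656)
[ 0.4257 -0.0923  0.0063] 0.8884739590124532
0 [-1.1091 -1.9975 -3.9172] 2.7737287659388374
5 [-0.4562 -2.0022 -4.9942] 1.4385304028045698
10 [ 0.0235 -1.9973 -5.7673] 0.9482103446633653
15 [ 0.2197 -2.0038 -5.9583] 0.9426999538709353
20 [ 0.3925 -2.0035 -6.2181] 0.9794378013236535
25 [ 0.4936 -2.0048 -6.4224] 1.0576394306487544
30 [ 0.4881 -2.0026 -6.4821] 1.0336991892679355
35 [ 0.4018 -2.0011 -6.4609] 0.9766186160702706
40 [ 0.1017 -2.0012 -6.0253] 0.8816026701702306
45 [-0.311  -2.003  -5.4297] 1.0146922047215239
50 [-0.7963 -2.003  -4.7806] 1.698489135931283
55 [-1.5436 -1.9904 -3.594 ] 3.522551837445711
60 [-2.4952 -2.0073 -2.0372] 7.152254749347513
65 [-3.6519 -2.0032 -0.1083] 13.894678852053168
70 [-5.052  -2.0008  2.3308] 25.42136382372671
```

```bash
python3 - <<'E'
from disc import *
from scipy.spatial import cKDTree
w=dict(np.load("wrist9.npz"));Z0=np.array([0,0,1.])
T=np.array([.6442,-.0324,.2332]);X=np.array([.9668,-.2554,0]);Y=np.array([.2554,.9668,0]);g=np.linspace(0,2*np.pi,361)
off={10:(0,-2,-5.8),15:(.2,-2,-6),20:(.4,-2,-6.2),30:(.5,-2,-6.5),35:(.4,-2,-6.5),40:(.1,-2,-6),45:(-.3,-2,-5.4),50:(-.8,-2,-4.8)}
for th,o in off.items():
    q=np.radians(th);a=-np.sin(q)*X+np.cos(q)*Z0;n=np.cos(q)*X+np.sin(q)*Z0;O=T+(o[0]*X+o[1]*Y+o[2]*Z0)/1000
    hull=cv2.convexHull(np.vstack([proj(w,O+z*a+rr*(np.cos(g)[:,None]*n+np.sin(g)[:,None]*Y)) for z,rr in((-.002,.015),(-.015,.015),(-.020,.013),(-.042,.013))]).astype(np.float32))[:,0]
    t=[]
    for v in(234,236,238,240):
        k=[]
        for A,B in zip(hull,np.roll(hull,1,0)):
            if (A[1]-v)*(B[1]-v)<0:k.append(A[0]+(v-A[1])/(B[1]-A[1])*(B[0]-A[0]))
        t+=[round(float(x),1) for x in sorted(k)]
    print(th,"top",hull[:,1].min(),"chords",t,"mouth-TCP",(O-.042*a-T)*1000)
p=w["pixels"]
for v in range(222,246,2): print(v,' '.join('%3d'%x for x in p[v,296:350:2].mean(1)))
E
```

```text
10 top 219.58415 chords [302.1, 343.2, 300.7, 344.7, 299.5, 345.9, 298.5, 346.8] mouth-TCP [  6.5403  -3.7963 -47.1619]
15 top 225.08368 chords [304.3, 341.1, 302.4, 342.9, 301.0, 344.4, 299.7, 345.6] mouth-TCP [ 10.1921  -4.761  -46.5689]
20 top 228.80367 chords [307.1, 338.2, 304.7, 340.6, 302.6, 342.8, 300.8, 344.5] mouth-TCP [ 13.7639  -5.7045 -45.6671]
30 top 230.36243 chords [309.0, 336.4, 305.9, 339.4, 303.6, 341.8, 301.6, 343.7] mouth-TCP [ 20.2754  -7.4247 -42.8731]
35 top 230.94888 chords [310.0, 335.4, 306.7, 338.7, 304.1, 341.2, 302.1, 343.3] mouth-TCP [ 23.1663  -8.1884 -40.9044]
40 top 231.72903 chords [311.5, 333.8, 307.7, 337.7, 304.9, 340.5, 302.6, 342.7] mouth-TCP [ 25.6867  -8.8542 -38.1739]
45 top 232.59392 chords [313.7, 331.6, 309.0, 336.4, 305.8, 339.6, 303.3, 342.1] mouth-TCP [ 27.9117  -9.442  -35.0985]
50 top 233.46774 chords [317.0, 328.3, 310.6, 334.8, 306.8, 338.6, 304.0, 341.4] mouth-TCP [ 29.8215  -9.9465 -31.7971]
222  50  52  51  89 122 120 122 121  88  49  53  85 120 122 121 121  76  53  52  86 121 121 122 122  76  53  43
224  49  51  52  59 118 121 
[... 503 characters left out ...]
  94  93 111 111 111 110 112
234  40  62 132 130 130 131 109 120  71  46  38  37  36  37  38  35  34  36  66  82 122 107 124 130 132 130 128
236  36  61 130 131 134  81  44  35  37  37  38  37  39  41  42  43  39  36  34  34  37  42  89 129 129 129 130
238  35  73 130 130 130  67  37  37  39  44  43  42  43  43  42  44  43  41  40  38  34  33  76 129 132 129 131
240  31  72 130 113  62  34  37  40  44  43  44  45  45  45  43  43  45  43  45  42  36  36  31  74 131 132 130
242  32  60  77  48  35  38  42  44  41  43  44  41  45  43  43  44  40  44  45  45  41  38  36  33  59  85 123
244  31  48  38  35  36  42  43  46  41  44  43  42  45  43  45  42  44  47  45  44  43  41  38  35  33  40  97
```

```bash
python3 -c "
from station import r
s=r.sense();print(s['time_s'],s['tcp_pos'],s['gripper_force'],abs(s['joint_velocities']).max())
print(r.finish_job())"
```

```text
18.8167 [ 0.64427272 -0.03235041  0.23273492] 29.999806880950928 0.2934694965910285
the job is handed in; nothing more can be done
None
```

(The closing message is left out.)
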